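# Set the amber filter and open the shutter of a microscope lamp

## Robot

A 6-joint arm with a two-finger parallel gripper is mounted at the origin on the work surface. World frame = base frame: x ahead of the robot, y to its left, z up, the work surface at z = 0. Lengths are in mm, angles in rad, forces in N, time in s.
With the tool pointing down it reaches from about 375 to 975 mm from the base axis. Payload 3.8 kg.
Tool frame: the origin (TCP) lies at the very end of the fingers, on their centre line; the grasp point (between the pads) lies 19 mm behind it; x points along the fingers, y is the direction in which the jaws open and shut, and the axes are right-handed (so a half turn about x gives the same grasp; the last joint's range is limited). The gripper opens to 85 mm and grips with 20 to 120 N. Pads are 22 mm wide; open, the fingers measure 114 mm over their backs; the gripper's body (76 mm by 85 mm) begins 54 mm behind the grasp point. The pads swing forward as they close: fully open they stand 13 mm farther back than shut.
Start: joints at [-0.037, 0.264, 1.604, -0, 1.274, -0.037], TCP at [674.995, -0.002, 231.28] pointing down, gripper open.
Joint ranges: [-2.63, 2.63], [-0.94, 2.18], [0.31, 2.57], [-1.31, 4.45], [0, 2.66], [-2.55, 2.55]. Speed limits (rad/s): [2.57, 2.57, 3.14, 3.14, 3.14, 3.14].

## Interface

Orientations are given as a unit quaternion [w, x, y, z].
In Python, from plant import sense, get_image, camera_model, finish_job gives the robot as it stands.
- The arm moves only by the tool apply_moves, never from a script. Its argument "targets" is a list that holds one entry, the list of rows, each a list of 5 numbers: the shift along the tool's x, y, z in mm, then the turn about the tool's x in degrees, then the opening, from 0 (shut) to 1 (fully open). In form: [[[dx, dy, dz, spin, claw], ...]]. A call has 1 to 8 rows; each row shifts and turns the commanded pose from where the row before left it, along the tool's axes as they then stand; what a row does not reach is not made up. A row lasts 1/10 s, in which the tool goes at most 50 mm and 8.59 degrees, less where a joint would pass 70% of its speed; a pose out of reach is approached as far as the arm can. A call is refused whole if a number of a shift passes 50 or a number of a turn 8.59, either way. A call with a gripper value outside its range is refused whole. The fingers move at their own pace and stop on an object; "squeeze" is the grip in N (left out, the last holds). Time passes only in rows, so rows that do not move let the fingers close. It gives the time, the measured TCP pose, the force and the opening at its end, in the units of the state.
- sense(): the state, without advancing time (a new reading comes with each control period).
- get_image(name): name is "scene" or "side" or "wrist"; returns the picture (480x640x3 uint8, red, green, blue); there is no depth.
- camera_model(name): a dict with "intrinsics" (3x3 intrinsics, pixels), "eye" and "orientation" of the camera in the world. Camera axes: x right, y down, z forward; pixel columns grow to the right and rows downward; lengths in mm; the calibration is good to about 2 mm. A picture is of the moment at which its call begins: read the wrist's pose just before it. camera_model takes no time and is no camera call; for the wrist camera it gives the pose at the moment of the call.
- finish_job(): hands the job in, once; it reports no verdict.
The state is a dict: "time_s": time; "joint_positions": joint angles; "joint_velocities": joint speeds; "joint_torque": joint torques, N m; "tcp_pos": TCP position; "tool_rot": TCP orientation; "contact_force": force on the tool from outside, world axes, zero at the start; "torque": the same for the moment, N m; "gripper_width": finger opening in mm.
Only numpy, scipy, OpenCV 4.12 (cv2) and the standard library are available. Lean on these libraries where they do the work, as an engineer would, in place of code of your own. Each camera call takes 0.05 s, during which the arm holds its last target. There are 200 camera calls.

## Task

Get the microscope lamp ready for amber light, with fingertip pushes only: push on a spoke of the four-armed filter wheel to turn it until the amber filter is centred over the light port (the yellow collar), keeping the shutter closed meanwhile. Then push the red shutter lever all the way over to its open stop, with the amber filter staying in place. Push gently, do not grip, pinch or lift anything, and leave the small things standing around the lamp where they are.

Things in the scene. Friction and masses are not known exactly. Their poses are not given: they have to be found in the camera images.
- lamp_unit: Microscope lamp, fixed to the bench: black base plate (150 x 330 x 12 mm), grey wheel pedestal, white lamp house. Origin on the bench below the wheel's axis; z up; +y points from the axis to the light port (100 mm off) and the lever's pivot (165 mm). Yaw within 0.4 rad; at 0 its axes are the world's. Lamp house: x -50..50, y 45..185 mm, top at 50 mm. Base plate: y -80..250. Forces over 35 N on it are too rough.
- wheel_axis (a point): Point on the wheel's vertical axis, half-way up its spokes (height 88 mm). Dark hub of radius 18 mm, top at 102 mm; four aluminium spokes at 90 degrees, bars 10 mm wide, height 80 to 96 mm, bare from 18 to 78 mm off the axis, each ending in a round filter holder of radius 22 mm centred 100 mm off. Open between the spokes; below, nothing but the pedestal (radius 30, top 68 mm) is higher than 61 mm.
- filter_wheel (a joint): Wheel angle, rad, growing anticlockwise from above; turns without end. At 0 and every full turn (2 pi) the amber filter is exactly over the port; at q its spoke points q anticlockwise from the lamp unit's +y. Then follow, anticlockwise, green, blue, clear. Stiff bearing: about 0.12 N m (2 to 3 N on a spoke) turns it, and it stays where it is left. Starts anywhere from 0.7 to 5.58.
- amber_filter (a point): Centre of the amber (orange-yellow) glass filter, 35 mm in diameter, in its dark ring holder on the wheel, height 88 mm.
- light_port (a point): Centre of the round light port on the lamp house, marked by a yellow collar of 48 mm diameter, top at height 55 mm; the port itself is 20 mm wide and covered by the dark shutter blade (28 mm disc) while the shutter is closed.
- shutter_lever (a joint): Lever angle about its vertical axis, rad: 0 closed, 0.9 fully open at the stop; grows clockwise from above. At 0 the red arm points 0.45 rad anticlockwise from the lamp unit's +y (leaning to its -x), at 0.9 it points 0.45 rad clockwise of it: push the arm towards the unit's +x. Takes 0.12 N m (about 2 N near the tip), stays where left. Starts at 0 to 0.1.
- lever_tip (a point): Centre of the red round grip (20 mm in diameter, from height 58 to 79 mm) at the end of the lever's red arm, 80 mm from the pivot, at height 65 mm. The arm is a bar 10 mm wide, from height 58 to 72 mm. The outer part of the arm, more than 25 mm from the pivot, stands clear of the lamp house, over the base plate or the bench.
- lever_pivot (a point): Point on the shutter lever's vertical axis, height 63 mm.
- mount: Loose black resin specimen mount, a cylinder 32 mm in diameter and 24 mm tall with a small brass-coloured face on top; origin under its centre. Leave alone.
- objective: Loose microscope objective standing on the bench, brass-coloured, 32 mm in diameter, 50 mm tall; origin under its centre. Leave alone.
- bottle: Loose small blue plastic bottle with a white cap, 38 mm in diameter, 75 mm tall; origin under its centre. Leave alone.

How it is judged (in metres and radians):
On the way, in this order (a step that is already met when the one before it is completed fails the run):
1. the amber filter is over the light port, the wheel at rest and the shutter still closed (horizontal distance between amber_filter and light_port below 0.005 m and value of joint shutter_lever below 0.25 rad and velocity of joint filter_wheel between -0.1 and 0.1 rad/s), for 0.3 s.
2. the shutter lever is at its open stop, the amber filter still over the port (horizontal distance between amber_filter and light_port below 0.005 m and value of joint shutter_lever above 0.82 rad), for 0.2 s.
At the end, for the whole second after the job is handed in: The amber filter's centre is within 5 mm (horizontally) of the light port's centre, so that it covers the port wholly, with the wheel at rest; the shutter lever is open, at 0.82 rad or more of its 0.9; the mount, objective and bottle are within 25 mm of where they began (all of step 2 and velocity of joint filter_wheel between -0.1 and 0.1 rad/s and not (distance of mount from where it was at the start of the episode above 0.025 m) and not (distance of objective from where it was at the start of the episode above 0.025 m) and not (distance of bottle from where it was at the start of the episode above 0.025 m)); the robot touches nothing.
It fails at once if the shutter is opened while the amber filter is not over the port (value of joint shutter_lever above 0.3 rad and horizontal distance between amber_filter and light_port above 0.008 m).
It fails at once if the wheel, lever or lamp is gripped or pushed roughly (over 35 N) (contact force between lamp_unit and the fingers above 35 N or contact force between lamp_unit and the arm above 35 N).
It fails at once if a bystander is displaced by more than 25 mm or lifted (distance of any of mount, objective, bottle from where it was at the start of the episode above 0.025 m or height (world z) of any of mount, objective, bottle above 0.015 m).
It fails at once if a bystander is gripped (contact force between any of mount, objective, bottle and the fingers above 15 N).
It also fails if it takes over 59 s, if anything falls off the work surface, if the arm or the gripper's body presses on something with over 40 N, if the wrist force passes 120 N, or if a joint passes its speed limit or range.

## Working session

There is one attempt and no reset: what is moved stays moved. The work goes in short steps, Python scripts to look and compute and a tool call to move; the robot and the scene stay as the last step left them, time stands still between calls to the robot, and variables do not carry over. Pictures are saved under pics/ and viewed, on a budget of 10 in all, crops included, one or two more only if the job needs it, and the job is handed in when it is done.

Besides the shell and the picture viewer there is one more tool, called after "Call:" as name([rows], argument=value, ...), one row to a line, values as JSON. apply_moves: Moves the arm, as the interface text tells. Its arguments: {"type":"object","properties":{"targets":{"type":"array","items":{"type":"array","items":{"type":"array","items":{"type":"number"}}}},"squeeze":{"type":"number"}},"required":["targets"]}

```bash
mkdir -p pics; ls
python3 - <<'E'
from plant import *
import cv2
s=sense();print(s['tcp_pos'],s['tool_rot'],s['gripper_width'],s['time_s'])
for n in("scene","side"):
    cv2.imwrite(f"pics/{n}0.png",get_image(n)[:,:,::-1]);print(n,camera_model(n))
E
```

```text
pics
[6.74270269e+02 1.33983057e-02 2.29980706e+02] [ 0.49940903  0.49948055  0.50057815 -0.50053104] 85.67045622980856 0.0
scene {'intrinsics': array([[538.47167349,   0.        , 318.58027946],
       [  0.        , 538.47167349, 245.13789487],
       [  0.        ,   0.        ,   1.        ]]), 'eye': array([1156.51487139, -398.49220455,  561.22012796]), 'orientation': array([-0.38393375,  0.77300972,  0.45578363, -0.21751351])}
side {'intrinsics': array([[484.92979567,   0.        , 314.1437042 ],
       [  0.        , 484.92979567, 241.6157483 ],
       [  0.        ,   0.        ,   1.        ]]), 'eye': array([ 152.59666974, -542.22382986,  497.69189728]), 'orientation': array([-0.44041926,  0.81176304, -0.33340056,  0.18951441])}
```

View pics/scene0.png

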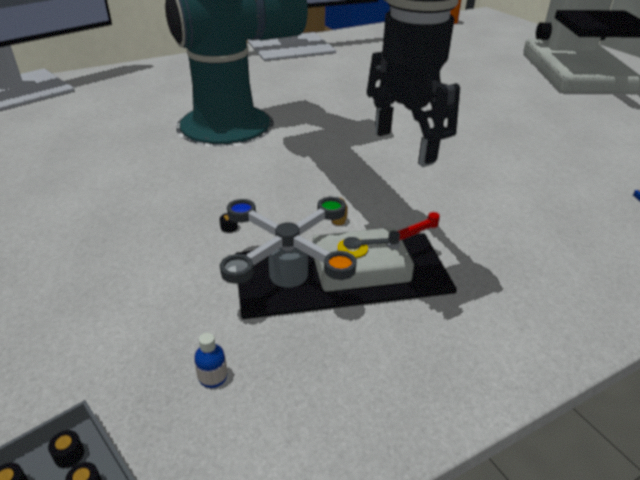

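View pics/side0.png

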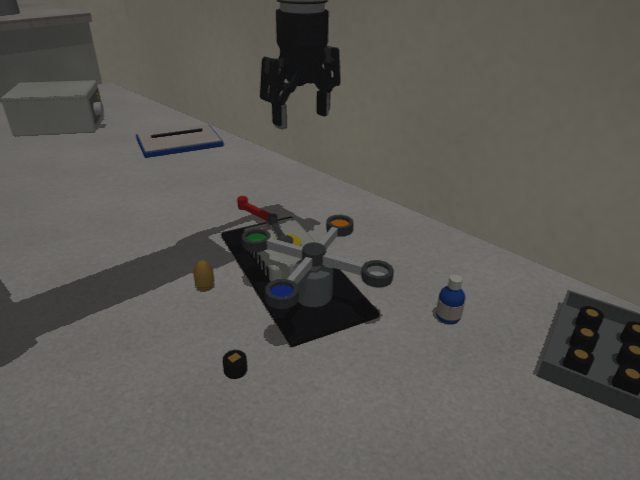

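Scene picture: amber filter is at about (341,263), green (331,206), blue (240,209), clear (237,267), hub (287,232), collar (352,246), and red grip (433,219). Side picture: amber is at (340,224), green (256,239), blue (282,291), clear (377,271), and grip (243,203). Next I triangulate and fit.

```bash
cat > h.py <<'E'
import numpy as np, cv2
from scipy.spatial.transform import Rotation as R
from plant import *
def rot(q): return R.from_quat(np.r_[q[1:],q[0]])
def ray(c,uv):
    d=np.linalg.solve(c['intrinsics'],[*uv,1]); return np.array(c['eye']),rot(c['orientation']).apply(d)
def onplane(c,uv,z):
    e,d=ray(c,uv); return e+d*(z-e[2])/d[2]
def tri(cs,uvs):
    A=[];b=[]
    for c,uv in zip(cs,uvs):
        e,d=ray(c,uv);d=d/np.linalg.norm(d);P=np.eye(3)-np.outer(d,d);A.append(P);b.append(P@e)
    return np.linalg.lstsq(np.vstack(A),np.hstack(b),rcond=None)[0]
def blob(im,near,lo,hi,r=22):
    "centroid of HSV range near a pixel (im RGB)"
    h=cv2.inRange(cv2.cvtColor(im,cv2.COLOR_RGB2HSV),np.array(lo),np.array(hi))
    m=np.zeros_like(h);cv2.circle(m,tuple(int(v) for v in near),r,255,-1);h&=m
    n,l,st,ce=cv2.connectedComponentsWithStats(h)
    k=1+np.argmax(st[1:,4]);return ce[k],st[k,4]
E
python3 - <<'E'
from h import *
C={n:camera_model(n) for n in("scene","side")}
I={n:cv2.imread(f"pics/{n}0.png")[:,:,::-1].copy() for n in C}
H={'amber':((8,170,120),(20,255,255),(341,263),(340,224)),'green':((50,120,60),(75,255,255),(331,206),(256,239)),
'blue':((105,150,80),(130,255,255),(240,209),(282,291)),'red':((0,170,90),(5,255,255),(433,219),(243,203)),'yellow':((22,150,100),(33,255,255),(352,246),(293,241))}
P={}
for k,(lo,hi,a,b) in H.items():
    r=22 if k!='red' else 8
    (u,n1),(v,n2)=blob(I['scene'],a,lo,hi,r),blob(I['side'],b,lo,hi,r)
    z={'red':79,'yellow':55}.get(k,88)
    if k=='red': z=68
    print(k,u.round(1),n1,v.round(1),n2,tri(C.values(),(u,v)).round(1),onplane(C['scene'],u,z).round(1),onplane(C['side'],v,z).round(1))
    P[k]=(onplane(C['scene'],u,z)+onplane(C['side'],v,z))/2
ax=(P['green']+(P['green']*0))
# axis: average of square fit  amber, green, blue at 0,90,180deg
ax=np.array((P['amber']+P['blue'])/2)
print('axis',ax,[np.linalg.norm(P[k]-ax) for k in('amber','green','blue')],[np.degrees(np.arctan2(*(P[k]-ax)[1::-1])) for k in('amber','green','blue')])
for n,a in zip(C,((287,227),(314,246))): print('hubtop',onplane(C[n],a,102).round(1))
for nm,z,a,b in(('bottle',75,(208,338),(456,280)),('mount',24,(229,217),(235,356)),('obj',50,(341,208),(203,264))):
    print(nm,onplane(C['scene'],a,z).round(),onplane(C['side'],b,z).round())
E
```

```text
amber [339.8 261.9] 215 [339.3 222.4] 72 [675.8 -87.5  92. ] [671.7 -84.9  88. ] [680.9 -83.1  88. ]
green [331.1 205. ] 143 [255.9 237. ] 108 [548.2 -26.8  92. ] [542.6 -23.2  88. ] [551.8 -22.4  88. ]
blue [240.8 207.1] 142 [281.5 290.3] 190 [ 487.3 -154.8   92.3] [ 480.7 -152.1   88. ] [ 490.7 -151.2   88. ]
red [432.1 218.2] 101 [242.  198.1] 24 [631.2 114.1  74.3] [627.1 116.9  68. ] [640.4 128.9  68. ]
yellow [353.1 249.6] 218 [295.8 239.9] 64 [625.9 -33.6  56.9] [622.2 -29.7  55. ] [626.8 -34.5  55. ]
axis [ 581.0112437  -117.82783398   88.        ] [np.float64(101.12292162401455), np.float64(100.891366287963), np.float64(101.12292162401455)] [np.float64(19.540860951413595), np.float64(109.57863450432711), np.float64(-160.4591390485864)]
hubtop [ 580.7 -120.5  102. ]
hubtop [ 584.3 -119.4  102. ]
bottle [ 706. -291.   75.] [ 698. -296.   75.]
mount [ 408. -149.   24.] [ 407. -151.   24.]
obj [509.  17.  50.] [477.  21.  50.]
```

Run:
```python
from h import *
s=sense();print(rot(s['tool_rot']).as_matrix().round(3)); c=camera_model("wrist");print(c, s['tcp_pos'])
print('view dir',rot(c['orientation']).as_matrix().round(2))
for p in((582,-119,88),(640,40,63),(631,115,68),(676,-85,90),(500,-150,12)):
    v=rot(c['orientation']).inv().apply(np.array(p)-c['eye']);print((c['intrinsics']@v/v[2]).round())
```

```text
[[-0.002  1.     0.   ]
 [ 0.     0.    -1.   ]
 [-1.    -0.002 -0.   ]]
{'intrinsics': array([[366.19954549,   0.        , 314.76682234],
       [  0.        , 366.19954549, 236.14729024],
       [  0.        ,   0.        ,   1.        ]]), 'eye': array([675.03368611,  74.68419739, 373.15077596]), 'orientation': array([ 1.47718607e-01,  9.89028787e-01,  1.33661790e-04, -1.11992810e-03])} [ 6.74329784e+02 -1.22010301e-04  2.30064467e+02]
view dir [[ 1.    0.   -0.  ]
 [-0.   -0.96 -0.29]
 [-0.    0.29 -0.96]]
[212. 349.   1.]
[274. 168.   1.]
[258.  69.   1.]
[317. 317.   1.]
[160. 333.   1.]
```

Call:
apply_moves([
  [[-40,-20,-14,0,0],[-40,-20,-13,0,0],[-40,-20,-13,0,0],[0,0,0,0,0],[0,0,0,0,0],[0,0,0,0,0]],
], squeeze=20)

```text
time_s: 0.7
tcp_pos: [614.5, 39.8, 349.7]
tool_rot: [-0.499, -0.499, -0.501, 0.501]
contact_force: [-0.4, 0.0, -0.9]
gripper_width: 0.0
```

Run:
```python
from h import *
import json
c=camera_model("wrist");cv2.imwrite("pics/w1.png",get_image("wrist")[:,:,::-1])
json.dump({k:np.array(v).tolist() for k,v in c.items()},open("w1.json","w"));print(sense()['tcp_pos'],sense()['gripper_width'],sense()['time_s'])
```

```text
[614.38196523  39.72163933 348.94247622] 0.050152855637187466 0.75
```

View pics/w1.png

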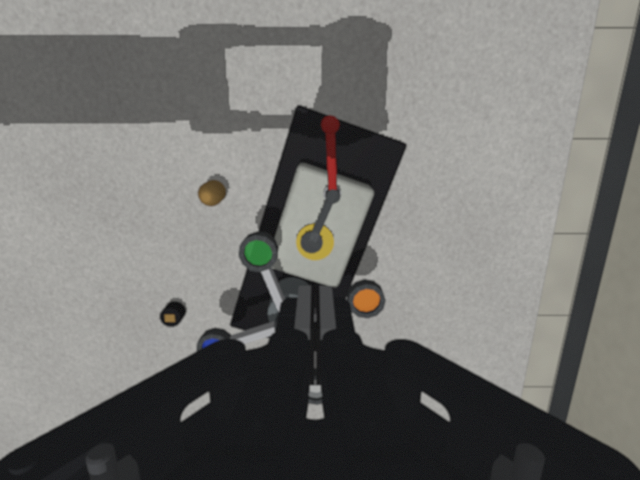

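Wrist view: base-plate corners are at (298,106), (406,145) and (232,326). The collar is at (314,241), pivot (333,194), red grip (331,125), green (258,251), and amber (367,300). Objective is at (211,193), mount (172,314).

Run:
```python
from h import *
import json
from scipy.optimize import least_squares
c={k:np.array(v) for k,v in json.load(open("w1.json")).items()}
im=cv2.imread("pics/w1.png")[:,:,::-1].copy()
obs={}
y,_=blob(im,(314,241),(22,130,100),(33,255,255),25)
m=cv2.inRange(cv2.cvtColor(im,cv2.COLOR_RGB2HSV),np.array((22,130,100)),np.array((33,255,255)))
pts=np.argwhere(m)[:,::-1];pts=pts[np.hypot(*(pts-[314,241]).T)<26]
el=cv2.fitEllipse(cv2.convexHull(pts.astype(np.int32)));print('collar',y,el)
amb=blob(im,(367,300),(8,150,120),(20,255,255))[0];gr=blob(im,(258,251),(45,100,60),(75,255,255))[0]
red=blob(im,(331,125),(0,150,60),(6,255,255),10)[0];print(amb,gr,red)
house=cv2.inRange(im,np.array((120,)*3),np.array((255,)*3))
def proj(p):
    v=rot(c['orientation']).inv().apply(p-c['eye']);w=v@c['intrinsics'].T;return w[:,:2]/w[:,2:]
def U(t,p): # unit frame -> world
    a=np.array(p,float);co,si=np.cos(t[2]),np.sin(t[2])
    return np.c_[t[0]+co*a[:,0]-si*a[:,1],t[1]+si*a[:,0]+co*a[:,1],a[:,2]]
L=[(-75,250,12),(75,250,12),(-75,-80,12),(0,100,55),(0,165,72)]
O=np.array([(298,106),(406,145),(232,326),el[0],(333,194)])
f=lambda t:(proj(U(t,L))-O).ravel()
r=least_squares(f,[582,-119,-.35],loss='soft_l1');print('unit',r.x,f(r.x).reshape(-1,2).round(1).tolist())
t=r.x
for n,p,z in(('amber',amb,88),('green',gr,88),('port',el[0],55),('red',red,79),('pivot',(333,194),72)):
    w=onplane(c,p,z);d=w[:2]-t[:2];print(n,w.round(1),np.hypot(*d).round(1),'q',(np.arctan2(d[1],d[0])-np.pi/2-t[2]).round(3))
```

```text
collar [316.75543478 242.62681159] ((314.629638671875, 241.31546020507812), (35.199607849121094, 36.3002815246582), 89.93406677246094)
[366.13913043 300.04130435] [257.62162162 252.56756757] [329.85546875 125.02734375]
unit [ 5.82444640e+02 -1.21736763e+02 -3.27743254e-01] [[-1.1, -2.6], [2.9, -1.4], [-3.6, 0.7], [0.5, 0.7], [0.2, 2.2]]
amber [676.9 -90.7  88. ] 99.4 q -0.926
green [547.2 -29.4  88. ] 98.8 q 0.692
port [614.  -26.1  55. ] 100.7 q 0.009
red [630.5 113.6  79. ] 240.2 q 0.126
pivot [635.3  37.   72. ] 167.4 q 0.006
```

Call:
apply_moves([
  [[30,-12,44,0,0],[30,-12,44,0,0],[30,-12,44,0,0],[30,-12,44,0,0],[30,-11,42,0,0],[0,0,0,0,0]],
])

```text
time_s: 1.35
tcp_pos: [555.0, -164.4, 205.2]
tool_rot: [-0.495, -0.499, -0.502, 0.504]
contact_force: [-0.4, 0.4, -0.9]
gripper_width: 0.5
```

Call:
apply_moves([
  [[42,0,0,0,0],[42,0,0,0,0],[41,0,0,0,0],[0,0,0,0,0],[0,0,0,0,0]],
])

```text
time_s: 1.85
tcp_pos: [559.7, -160.4, 86.8]
tool_rot: [0.499, 0.499, 0.501, -0.501]
contact_force: [0.8, -0.1, 0.9]
gripper_width: -0.2
```

Call:
apply_moves([
  [[7,0,9,0,0],[6,0,8,0,0],[0,0,0,0,0]],
])

```text
time_s: 2.15
tcp_pos: [561.4, -179.5, 75.9]
tool_rot: [0.5, 0.5, 0.499, -0.5]
contact_force: [-0.8, -0.4, -0.0]
gripper_width: -0.3
```

```bash
python3 -c "
from plant import *
s=sense();print(s['tcp_pos'],s['contact_force'],s['time_s'])"
```

```text
[ 561.36670285 -179.49946795   75.88678006] [-0.80651951 -0.3781393  -0.0190658 ] 2.15
```

Call:
apply_moves([
  [[0,5,0,0,0],[0,5,1,0,0],[0,5,1,0,0],[0,5,0,0,0],[0,5,0,0,0],[0,5,-1,0,0],[0,5,-1,0,0],[0,5,-2,0,0]],
])

```text
time_s: 2.95
tcp_pos: [600.2, -175.7, 74.3]
tool_rot: [0.499, 0.5, 0.501, -0.5]
contact_force: [-4.2, -0.0, -0.3]
gripper_width: 0.3
```

Call:
apply_moves([
  [[0,5,-2,0,0],[0,5,-2,0,0],[0,4,-3,0,0],[0,4,-3,0,0],[0,4,-3,0,0],[0,0,0,0,0]],
])

```text
time_s: 3.55
tcp_pos: [624.1, -162.6, 75.4]
tool_rot: [0.501, 0.5, 0.499, -0.499]
contact_force: [-0.4, -0.4, -0.8]
gripper_width: -0.1
```

Run:
```python
from h import *
cv2.imwrite("pics/s2.png",get_image("scene")[:,:,::-1]);cv2.imwrite("pics/d2.png",get_image("side")[:,:,::-1])
a=cv2.imread("pics/s2.png")[130:370,170:490];b=cv2.imread("pics/d2.png")[130:370,170:490]
cv2.imwrite("pics/c2.png",cv2.resize(np.vstack([a,b]),(640,960))[:, :] if 0 else cv2.resize(np.hstack([a,b]),(800,300),interpolation=cv2.INTER_AREA if 0 else cv2.INTER_CUBIC))
```

```text
(no output)
```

View pics/c2.png

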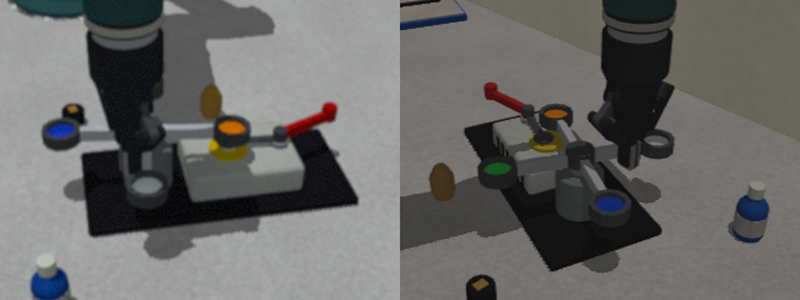

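Amber is nearly over the collar. Amber: ~ (231,130) in the left half, (556,117) in the right. Now I compute the angle from both cameras.

```bash
cat > q.py <<'E'
from h import *
AX={'scene':(576.2,-118.5),'side':(585.8,-117.15)}
def q(n,im,c):
    g={'scene':(355,235),'side':(294,224)}[n]
    out=[]
    a=blob(im,g,(8,150,90),(20,255,255),30)
    ga={'scene':(218,236),'side':(338,292)}[n]
    b=blob(im,ga,(105,150,60),(130,255,255),25)
    A,B=onplane(c,a[0],88),onplane(c,b[0],88);d=A-B
    print(n,'amber',a[0].round(1),a[1],A.round(1),'blue',B.round(1),b[1],'axis-angle',np.degrees(np.arctan2(A[1]-AX[n][1],A[0]-AX[n][0])).round(2),'amber-blue angle',np.degrees(np.arctan2(d[1],d[0])).round(2),np.linalg.norm(d).round(1))
E
python3 - <<'E'
from q import *
for n,f in(('scene','s2'),('side','d2')): q(n,cv2.imread(f"pics/{f}.png")[:,:,::-1].copy(),camera_model(n))
E
```

```text
scene amber [354.9 231.8] 189 [622.  -28.7  88. ] blue [ 531.3 -208.8   88. ] 187 axis-angle 63.0 amber-blue angle 63.28 201.7
side amber [294.3 220.5] 90 [631.  -26.6  88. ] blue [ 541.1 -207.6   88. ] 208 axis-angle 63.48 amber-blue angle 63.59 202.1
```

Call:
apply_moves([
  [[0,2,-2,0,0],[0,2,-2,0,0],[0,0,0,0,0],[0,-6,8,0,0],[-8,-4,6,0,0],[-30,0,0,0,0],[-45,0,0,0,0],[-45,0,0,0,0]],
])

```text
time_s: 4.45
tcp_pos: [615.6, -173.5, 203.9]
tool_rot: [-0.499, -0.5, -0.5, 0.5]
contact_force: [0.2, 0.2, 1.1]
gripper_width: 0.3
```

Call:
apply_moves([
  [[-50,0,-30,0,0],[-50,0,-45,0,0],[-50,0,-45,0,0],[-20,0,-45,0,0],[0,0,-45,0,0],[0,0,0,0,0],[0,0,0,0,0]],
])

```text
time_s: 5.15
tcp_pos: [616.4, 10.1, 340.7]
tool_rot: [0.501, 0.5, 0.5, -0.499]
contact_force: [0.4, -0.5, -0.4]
gripper_width: -0.1
```

Run:
```python
from q import *
import json
c=camera_model("wrist");cv2.imwrite("pics/w3.png",get_image("wrist")[:,:,::-1])
json.dump({k:np.array(v).tolist() for k,v in c.items()},open("w3.json","w"));print(sense()['tcp_pos'])
for n in('scene','side'):
    im=get_image(n);cv2.imwrite(f"pics/{n}3.png",im[:,:,::-1]);q(n,im,camera_model(n))
```

```text
[616.29979806   9.12809759 340.22434027]
scene amber [354.1 228.5] 172 [614.2 -25.1  88. ] blue [ 538.1 -212.    88. ] 188 axis-angle 67.87 amber-blue angle 67.84 201.8
side amber [289.8 221.5] 85 [623.4 -23.6  88. ] blue [ 548.2 -210.7   88. ] 205 axis-angle 68.11 amber-blue angle 68.1 201.7
```

View pics/w3.png

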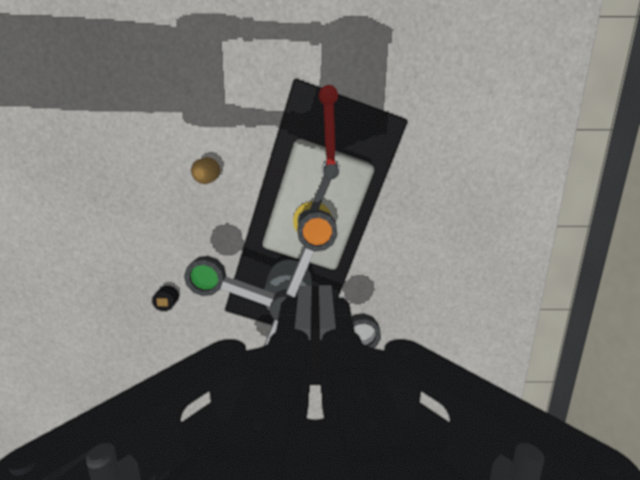

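Amber is at (317,231), slightly right of the collar centre. Collar's visible edge is at (313,215). The lever is still closed, with its grip at (328,95). I'll refine the target direction from the plate's long edges and the collar.

Run:
```python
from h import *
import json
def edge(im,c,rows,x0fn,sign,z):
    g=cv2.GaussianBlur(cv2.cvtColor(im,cv2.COLOR_RGB2GRAY),(5,5),0).astype(float);P=[]
    for r in rows:
        x0=int(x0fn(r));seg=np.diff(g[r,x0-9:x0+10])*sign;k=np.argmax(seg)
        if 0<k<17:
            a,b,d=seg[k-1:k+2];k=k+.5*(a-d)/(a-2*b+d)
        P.append(onplane(c,(x0-9+k+.5,r),z)[:2])
    P=np.array(P,np.float32);v=cv2.fitLine(P,cv2.DIST_HUBER,0,.01,.01).ravel()
    if v[1]<0:v[:2]*=-1
    n=np.array([-v[1],v[0]]);res=(P-v[2:])@n
    return np.degrees(np.arctan2(v[1],v[0])),np.std(res),v
for f,l,r in(('w1',((298,106),(232,326)),((406,145),(356,275))),('w3',((295,80),(228,310)),((406,122),(346,285)))):
    c={k:np.array(v) for k,v in json.load(open(f+".json")).items()};im=cv2.imread(f"pics/{f}.png")[:,:,::-1].copy()
    ln=lambda p:(lambda y:p[0][0]+(y-p[0][1])*(p[1][0]-p[0][0])/(p[1][1]-p[0][1]))
    a=edge(im,c,range(l[0][1]+50,l[0][1]+120),ln(l),-1,12);b=edge(im,c,range(r[0][1]+15,r[0][1]+115),ln(r),1,12)
    n=np.array([-a[2][1],a[2][0]]);print(f,'L',a[0],a[1],'R',b[0],b[1],'width',abs((b[2][2:]-a[2][2:])@n))
    # midline x at y=-121.5
    mid=[v[2]+(-121.5-v[3])*v[0]/v[1] for v in(a[2],b[2])];print(' midline x at axis y',np.mean(mid), 'at y=-26',np.mean([v[2]+(-26-v[3])*v[0]/v[1] for v in(a[2],b[2])]))
    am=blob(im,(367,300) if f=='w1' else (317,231),(8,150,90),(20,255,255))[0];gr=blob(im,(258,251)if f=='w1' else (205,276),(45,100,60),(75,255,255))[0]
    A,G=onplane(c,am,88)[:2],onplane(c,gr,88)[:2];d=A-G;print(' amber',A,'green',G,'wheel angle',np.degrees(np.arctan2(d[1],d[0]))+45)
    if f=='w3':
        print(' red',onplane(c,blob(im,(328,95),(0,150,60),(6,255,255),10)[0],79))
```

```text
w1 L 71.23989 0.27709013 R 71.264656 0.1255967 width 147.76096
 midline x at axis y 581.3706 at y=-26 613.7843
 amber [676.92408346 -90.88135562] green [547.2256543  -29.40426618] wheel angle 19.639035946702624
w3 L 71.27551 0.08453475 R 71.229095 0.08570663 width 147.83472
 midline x at axis y 581.54535 at y=-26 613.959
 amber [619.4214816  -30.60293606] green [487.19058495 -86.7067635 ] wheel angle 67.99087276272186
 red [630.19685776 113.41467138  79.        ]
```

Call:
apply_moves([
  [[0,0,36,0,0],[30,0,36,0,0],[35,0,36,0,0],[35,0,36,0,0],[35,0,36,0,0],[0,0,0,0,0],[0,0,0,0,0]],
])

```text
time_s: 6.0
tcp_pos: [615.1, -171.8, 203.7]
tool_rot: [-0.498, -0.5, -0.5, 0.502]
contact_force: [0.6, 0.7, 0.3]
gripper_width: 0.2
```

Call:
apply_moves([
  [[30,0,0,0,0],[30,0,0,0,0],[30,0,0,0,0],[30,0,0,0,0],[9,0,0,0,0],[0,0,0,0,0],[0,0,0,0,0]],
])

```text
time_s: 6.7
tcp_pos: [618.3, -170.0, 78.9]
tool_rot: [0.501, 0.5, 0.499, -0.499]
contact_force: [-0.5, 0.1, 0.1]
gripper_width: 0.2
```

Call:
apply_moves([
  [[0,4,-4,0,0],[0,4,-4,0,0],[0,3,-3,0,0],[0,0,0,0,0],[0,0,0,0,0]],
])

```text
time_s: 7.2
tcp_pos: [627.9, -158.7, 76.8]
tool_rot: [0.5, 0.5, 0.5, -0.5]
contact_force: [-0.7, -0.4, -0.6]
gripper_width: -0.2
```

Run:
```python
from q import *
s=sense();print(s['tcp_pos'],s['contact_force'])
for n in('scene','side'): q(n,get_image(n),camera_model(n))
```

```text
[ 627.87091369 -158.71534266   76.80504097] [-0.65580908 -0.40525938 -0.55515551]
scene amber [353.9 227.8] 184 [612.6 -24.4  88. ] blue [ 540.  -212.8   88. ] 193 axis-angle 68.84 amber-blue angle 68.93 201.9
side amber [288.7 221.7] 93 [621.7 -22.9  88. ] blue [ 550.3 -211.6   88. ] 206 axis-angle 69.14 amber-blue angle 69.26 201.7
```

Call:
apply_moves([
  [[0,0.5,-1,0,0],[0,0.4,-1,0,0],[0,0,0,0,0],[0,0,0,0,0],[0,0,0,0,0]],
])

```text
time_s: 7.8
tcp_pos: [628.3, -157.1, 76.4]
tool_rot: [-0.5, -0.5, -0.5, 0.5]
contact_force: [-1.1, -1.4, -1.0]
gripper_width: 0.3
```

Run:
```python
from q import *
s=sense();print(s['tcp_pos'],s['contact_force'])
for n in('scene','side'): q(n,get_image(n),camera_model(n))
```

```text
[ 628.25581464 -157.13226365   76.41111061] [-1.0770829  -1.43922755 -1.0464663 ]
scene amber [353.9 227.2] 183 [611.2 -23.6  88. ] blue [ 541.8 -213.2   88. ] 194 axis-angle 69.73 amber-blue angle 69.87 201.9
side amber [287.9 221.9] 94 [620.1 -22.5  88. ] blue [ 551.7 -212.3   88. ] 204 axis-angle 70.08 amber-blue angle 70.17 201.7
```

Call:
apply_moves([
  [[0,0.3,-0.8,0,0],[0,0.3,-0.6,0,0],[0,0,0,0,0],[0,0,0,0,0],[0,0,0,0,0]],
])

```text
time_s: 8.4
tcp_pos: [629.0, -155.4, 76.5]
tool_rot: [0.5, 0.5, 0.5, -0.5]
contact_force: [-2.1, -1.1, -1.5]
gripper_width: 0.2
```

Run:
```python
from q import *
s=sense();print(s['tcp_pos'],s['contact_force'])
for n in('scene','side'): q(n,get_image(n),camera_model(n))
```

```text
[ 629.02735861 -155.37302275   76.46172159] [-2.06066918 -1.09884508 -1.5022991 ]
scene amber [353.3 225.9] 181 [608.1 -22.7  88. ] blue [ 544.7 -214.5   88. ] 193 axis-angle 71.61 amber-blue angle 71.71 202.0
side amber [286.  222.2] 93 [617.2 -21.1  88. ] blue [ 554.6 -213.1   88. ] 204 axis-angle 71.88 amber-blue angle 71.95 201.9
```

Call:
apply_moves([
  [[0,-3,6,0,0],[0,-6,8,0,0],[-10,-2,2,0,0],[-35,0,0,0,0],[-45,0,0,0,0],[-40,0,-10,0,0],[-40,0,-40,0,0],[-40,0,-40,0,0]],
])

```text
time_s: 9.3
tcp_pos: [618.0, -91.0, 280.4]
tool_rot: [0.5, 0.501, 0.499, -0.5]
contact_force: [0.4, -0.1, -0.7]
gripper_width: -0.2
```

Call:
apply_moves([
  [[-40,0,-40,0,0],[-20,0,-40,0,0],[0,0,-30,0,0],[0,0,0,0,0],[0,0,0,0,0],[0,0,0,0,0]],
])

```text
time_s: 9.9
tcp_pos: [617.8, 13.6, 332.5]
tool_rot: [-0.5, -0.5, -0.5, 0.5]
contact_force: [0.5, -0.5, 1.0]
gripper_width: 0.2
```

Run:
```python
from q import *
print(sense()['tcp_pos'])
c=camera_model("wrist");im=get_image("wrist");cv2.imwrite("pics/w4.png",im[:,:,::-1])
am=blob(im,(315,230),(8,150,90),(20,255,255),35)[0];A=onplane(c,am,88)
g=[]
cand=onplane(c,(0,0),88)
v=rot(c['orientation']).inv().apply(np.array([486.,-92,88])-c['eye']);gp=(c['intrinsics']@v/v[2])[:2]
gr=blob(im,gp,(45,100,60),(75,255,255),30)[0];G=onplane(c,gr,88);d=(A-G)
print(am,A,G,'wheel',np.degrees(np.arctan2(d[1],d[0]))+45)
for n in('scene','side'): q(n,get_image(n),camera_model(n))
```

```text
[617.7611782   13.55854202 332.46252383]
[310.11446741 234.30524642] [612.78643518 -28.19977189  88.        ] [484.72876933 -93.30195882  88.        ] wheel 71.94795519071805
scene amber [353.2 225.9] 176 [608.  -22.7  88. ] blue [ 544.7 -214.4   88. ] 196 axis-angle 71.66 amber-blue angle 71.75 201.9
side amber [286.1 222.3] 88 [617.2 -21.4  88. ] blue [ 554.6 -213.1   88. ] 204 axis-angle 71.86 amber-blue angle 71.93 201.6
```

View pics/w4.png

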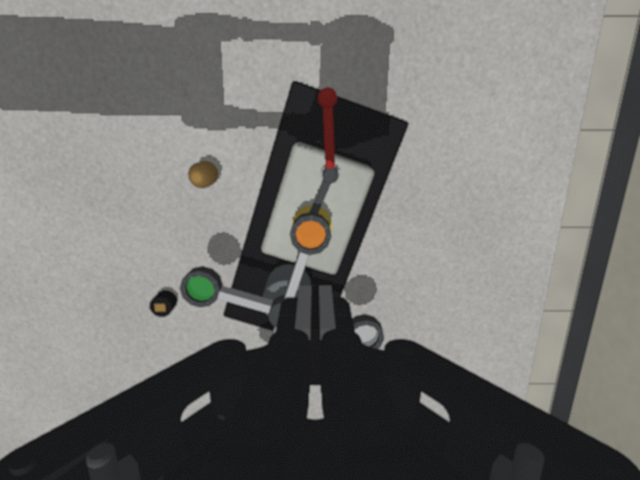

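Amber at (310,234) sits centred over the collar, and the lever is still closed with its grip at (327,97). The wheel is at 71.9° against a target of 71.25°, about 1.1 mm off. Now the lever.

Call:
apply_moves([
  [[20,-4,-30,0,0],[30,-7,-30,0,0],[35,-7,-29,0,0],[35,0,0,0,0],[35,0,0,0,0],[25,0,0,0,0],[0,0,0,0,0],[0,0,0,0,0]],
])

```text
time_s: 10.85
tcp_pos: [600.0, 102.9, 152.4]
tool_rot: [-0.499, -0.5, -0.5, 0.501]
contact_force: [0.8, -0.2, 0.3]
gripper_width: -0.1
```

Call:
apply_moves([
  [[25,0,0,0,0],[30,0,0,0,0],[30,0,0,0,0],[15,0,0,0,0],[0,0,0,0,0],[0,0,0,0,0]],
])

```text
time_s: 11.45
tcp_pos: [601.6, 103.5, 54.4]
tool_rot: [0.5, 0.501, 0.499, -0.499]
contact_force: [0.7, 0.9, 0.6]
gripper_width: -0.3
```

Call:
apply_moves([
  [[0,5,0,0,0],[0,5,0,0,0],[0,4,0,0,0],[0,4,0,0,0],[0,4,0,0,0],[0,4,0,0,0],[0,4,0,0,0],[0,0,0,0,0]],
])

```text
time_s: 12.25
tcp_pos: [630.8, 103.3, 52.5]
tool_rot: [0.5, 0.5, 0.5, -0.5]
contact_force: [-0.4, -0.1, -0.4]
gripper_width: -0.2
```

Call:
apply_moves([
  [[0,4,0,0,0],[0,4,0,0,0],[0,4,1,0,0],[0,4,1,0,0],[0,4,1,0,0],[0,4,1,0,0],[0,4,1,0,0],[0,0,0,0,0]],
])

```text
time_s: 13.05
tcp_pos: [659.2, 98.6, 52.8]
tool_rot: [0.5, 0.5, 0.5, -0.5]
contact_force: [-1.4, 0.9, -0.5]
gripper_width: -0.0
```

```bash
cat > l.py <<'E'
from q import *
s=sense();print(s['tcp_pos'],s['contact_force'])
for n in('scene','side'):
    im=get_image(n);q(n,im,camera_model(n));cv2.imwrite(f"pics/l_{n}_{s['time_s']:.1f}.png",im[:,:,::-1])
    h=cv2.cvtColor(im,cv2.COLOR_RGB2HSV);m=cv2.inRange(h,np.array((0,150,60)),np.array((6,255,255)))|cv2.inRange(h,np.array((174,150,60)),np.array((180,255,255)))
    p=np.argwhere(m)[:,::-1];p=p[(p[:,0]>200)&(p[:,0]<480)&(p[:,1]>150)&(p[:,1]<300)].astype(float)
    W=np.array([onplane(camera_model(n),x,68)[:2] for x in p])
    v=cv2.fitLine(W.astype(np.float32),cv2.DIST_HUBER,0,.01,.01).ravel();a=np.degrees(np.arctan2(v[1],v[0]))%180
    print('  lever angle',round(a,1),'q_l',round(np.radians(71.25+25.78-a),3),len(p))
E
python3 l.py
```

```text
[659.15453048  98.57292844  52.79472576] [-1.38322235  0.91690886 -0.52687371]
scene amber [353.3 225.8] 176 [607.7 -22.5  88. ] blue [ 544.6 -214.6   88. ] 196 axis-angle 71.81 amber-blue angle 71.8 202.3
  lever angle 59.2 q_l 0.66 574
side amber [286.1 222.3] 90 [617.1 -21.4  88. ] blue [ 554.6 -213.1   88. ] 204 axis-angle 71.88 amber-blue angle 71.95 201.7
  lever angle 49.2 q_l 0.835 126
```

Call:
apply_moves([
  [[0,2,1,0,0],[0,2,1,0,0],[0,2,1,0,0],[0,0,0,0,0]],
])

```text
time_s: 13.55
tcp_pos: [664.4, 95.4, 52.8]
tool_rot: [0.5, 0.5, 0.5, -0.5]
contact_force: [-1.8, -0.2, 0.3]
gripper_width: 0.3
```

Call:
apply_moves([
  [[0,1,1,0,0],[0,1,1,0,0],[0,1,0.5,0,0],[0,0,0,0,0],[0,0,0,0,0]],
])

```text
time_s: 14.05
tcp_pos: [666.2, 93.8, 52.6]
tool_rot: [0.499, 0.5, 0.501, -0.5]
contact_force: [-5.2, 3.4, 2.5]
gripper_width: 0.4
```

```bash
python3 l.py
```

```text
[666.1609027   93.81997498  52.60844695] [-5.18166969  3.35074435  2.49976561]
scene amber [353.2 225.8] 176 [607.7 -22.5  88. ] blue [ 544.6 -214.5   88. ] 192 axis-angle 71.82 amber-blue angle 71.81 202.1
  lever angle 50.6 q_l 0.81 595
side amber [286.  222.3] 91 [617.  -21.2  88. ] blue [ 554.6 -213.1   88. ] 204 axis-angle 71.97 amber-blue angle 71.99 201.8
  lever angle 44.3 q_l 0.92 135
```

Call:
apply_moves([
  [[0,1,1,0,0],[0,0,0,0,0],[0,0,0,0,0]],
])

```text
time_s: 14.45
tcp_pos: [666.3, 93.7, 52.6]
tool_rot: [0.499, 0.5, 0.501, -0.5]
contact_force: [-7.4, 4.4, 4.1]
gripper_width: 0.0
```

```bash
python3 l.py
```

```text
[666.30521795  93.65708749  52.59559232] [-7.40195546  4.41000638  4.10797252]
scene amber [353.2 225.8] 178 [607.7 -22.6  88. ] blue [ 544.7 -214.5   88. ] 193 axis-angle 71.8 amber-blue angle 71.83 202.0
  lever angle 51.0 q_l 0.803 600
side amber [286.  222.3] 91 [617.  -21.2  88. ] blue [ 554.6 -213.2   88. ] 203 axis-angle 71.97 amber-blue angle 72.0 201.8
  lever angle 44.1 q_l 0.924 136
```

The finger no longer moves and the force rises (about 9 N), so this is the stop. I back off and check.

Call:
apply_moves([
  [[0,-4,-3,0,0],[0,-8,-4,0,0],[0,-8,-4,0,0],[-15,0,0,0,0],[-35,0,0,0,0],[-40,0,0,0,0],[-40,0,10,0,0],[-40,0,30,0,0]],
])

```text
time_s: 15.35
tcp_pos: [648.3, 64.6, 225.7]
tool_rot: [0.501, 0.5, 0.5, -0.499]
contact_force: [1.2, -0.2, 0.3]
gripper_width: 0.1
```

Call:
apply_moves([
  [[-40,0,30,0,0],[-40,0,30,0,0],[-30,0,0,0,0],[0,0,0,0,0],[0,0,0,0,0],[0,0,0,0,0]],
])

```text
time_s: 15.95
tcp_pos: [647.4, 3.2, 331.5]
tool_rot: [0.5, 0.499, 0.501, -0.5]
contact_force: [0.9, 0.1, -0.3]
gripper_width: 0.0
```

```bash
python3 l.py
python3 - <<'E'
from h import *
c=camera_model("wrist");im=get_image("wrist");cv2.imwrite("pics/w5.png",im[:,:,::-1])
t=(582,-121.5,np.radians(-18.75))
for ql in(.8,.9):
    a=np.radians(71.25+25.78)-ql;p=np.array([582+165*np.cos(np.radians(71.25))+80*np.cos(a),-121.5+165*np.sin(np.radians(71.25))+80*np.sin(a),79])
    v=rot(c['orientation']).inv().apply(p-c['eye']);print(ql,p.round(1),(c['intrinsics']@v/v[2])[:2].round(1))
b=blob(im,(c['intrinsics']@v/v[2])[:2],(0,150,60),(6,255,255),13);print('grip',b,onplane(c,b[0],79))
E
```

```text
[647.35267192   3.24661716 331.54596484] [ 0.89019561  0.06820899 -0.25287544]
scene amber [353.3 225.9] 175 [607.9 -22.6  88. ] blue [ 544.7 -214.5   88. ] 195 axis-angle 71.7 amber-blue angle 71.76 202.1
  lever angle 51.3 q_l 0.798 539
side amber [286.1 222.3] 88 [617.2 -21.4  88. ] blue [ 554.6 -213.2   88. ] 203 axis-angle 71.86 amber-blue angle 71.94 201.7
  lever angle 47.0 q_l 0.873 47
0.8 [685.2  97.1  79. ] [352.8 104.8]
0.9 [691.1  91.8  79. ] [358.5 110.3]
grip (array([357.00626959, 111.49529781]), np.int32(319)) [689.64180539  90.60600995  79.        ]
```

View pics/w5.png

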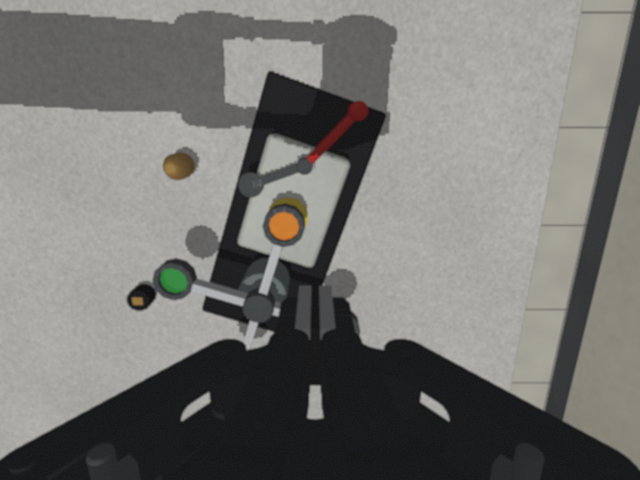

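The view shows the lever fully over. Its grip is at (358,111), against a predicted (358.5,110.3) at 0.9 rad and (353,105) at 0.8 rad. The blade is clear of the port, amber is over the collar at (284,225), and the objective and mount are where they were.

```bash
python3 -c "
from plant import *
print(sense()['time_s']);print(finish_job())"
```

```text
16.1
the job is handed in; nothing more can be done
None
```

The amber filter is over the light port and the shutter lever is at its open stop. I handed the job in at 16.1 s; no verdict was reported.

- **Wheel:** I turned it about 52° anticlockwise by pushing the clear filter's spoke with the closed fingertip, and kept the shutter closed throughout. The last checks put it 0.6° past exact alignment, about 1 mm at the filter. All three cameras agreed before the lever push, and the scene and side cameras still read the same after it.
- **Lever:** I pushed it until the finger stopped moving and the force rose to about 9 N, the highest force I saw. After backing off, the wrist view put the grip where it should be at 0.9 rad, to within about 2 px.
- **Disagreement:** Rough line fits of the lever from the scene and side cameras gave 0.80 and 0.87 rad. I trusted the wrist view and the felt stop, because those fits were biased by the raised grip and, in the side view, rested on few pixels.
- **Bystanders:** I saw no shift of the mount or objective in the wrist pictures. I did not re-measure the bottle, but the arm never went near it.
- **At hand-in:** The arm was clear of the lamp, about 330 mm above the bench.

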